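# Scrub out the gum pot

## Robot

A 6-joint arm with a two-finger parallel gripper is mounted at the origin on the work surface. World frame = base frame: x ahead of the robot, y to its left, z up, the work surface at z = 0. Lengths are in m, angles in rad, forces in N, time in s.
With the tool pointing down it reaches from about 0.3 to 0.875 m from the base axis. Payload 6.4 kg.
Tool frame: the origin (TCP) lies midway between the tips of the shut fingers; the grasp point (between the pads) lies 19 mm behind it (ctrl.tcp_to_grasp is the distance from the TCP to the grasp point, in m); z points along the fingers, y is the direction in which the jaws open and shut (so a half turn about z gives the same grasp; the last joint's range is limited). The gripper opens to 85 mm and grips with 20 to 120 N. Pads are 22 mm wide; open, the fingers measure 114 mm over their backs; the gripper's body (76 mm by 85 mm) begins 54 mm behind the grasp point. The pads swing forward as they close: fully open they stand 13 mm farther back than shut.
Start: joints at [0.913, 0.181, 1.607, -0, 1.354, -0.206], TCP at [0.251, 0.517, 0.231] pointing down, gripper open.
Joint ranges: [-2.99, 2.99], [-0.89, 2.07], [0.3, 2.58], [-1.14, 4.28], [0, 2.63], [-3.12, 3.12]. Speed limits (rad/s): [2.57, 2.57, 3.01, 3.14, 3.14, 3.14].

## Interface

Orientations are given as a unit quaternion [w, x, y, z].
In Python, from bench import monitor, imaging, order, spotter, ctrl gives the robot as it stands.
- The arm moves only by the shell command python3 -m pendant 'ROWS'. ROWS is JSON, a list that holds one entry, the list of rows, each a list of 5 numbers: the shift along the world's x, y, z in mm, then the turn about the world's z in degrees, then the finger opening in mm, from 0 to 85.4. A call has 1 to 8 rows; each row shifts and turns the commanded pose from where the row before left it; what a row does not reach is not made up. A row lasts 1/8 s, in which the tool goes at most 62.5 mm and 10.7 degrees, less where a joint would pass 70% of its speed; a pose out of reach is approached as far as the arm can. A call with a gripper value outside its range is refused whole. The fingers move at their own pace and stop on an object; the grip force is fixed at half the most. Time passes only in rows, so rows that do not move let the fingers close. It gives the time, the measured TCP pose, the force and the opening at its end, in the units of the state.
- monitor.get_obs(): the state, without advancing time (a new reading comes with each control period).
- imaging.camera(name): name is "scene" or "top" or "wrist"; returns a dict with "img" (420x560x3 uint8, red, green, blue), "vfov" (degrees; the focal length in pixels is half the picture's height over the tangent of half this angle, whatever the lens; pixels are square), "cx", "cy" (the principal point, pixels), "origin" and "orientation" of the camera in the world. Camera axes: x right, y down, z forward; pixel columns grow to the right and rows downward; lengths in m; the calibration is good to about 2 mm. The wrist camera is an equidistant fisheye: a pixel r from the principal point sees the ray r / f radians off the axis. A picture is of the moment at which its call begins. There is no depth.
- order.hand_in(): hands the job in, once; it reports no verdict.
Trained networks look in the newest picture that a camera, given by its name, has taken for a name from the list of things; names that differ only in an ending like _2 or _b are one class to them, and where a whole thing is asked for, a point or a joint stands for the part that bears it (a point fixed in the world has none). Each returns a list of dicts, best first, with "confidence" (0 to 1); they miss things now and then, are a little off and sometimes report something else, mostly with a low value. They report only what shows in the picture. A call takes as long as a camera call. They do not tell look-alikes from the thing itself.
- spotter.recognise(camera, thing): "at" ([x, y, z] in m, in the coordinates of the camera as it stood for that picture, good to about 4 mm: the middle of the surface that is visible of it).
- spotter.tip_of(camera, thing): "at" ([x, y, z] in m, in the coordinates of the camera as it stood for that picture, good to about 4 mm: a listed point, or the origin of a listed thing).
The state is a dict: "time_s": time; "q": joint angles; "dq": joint speeds; "joint_efforts": joint torques, N m; "eef_pos": TCP position; "eef_rot": TCP orientation; "wrist_force": force on the tool from outside, world axes, zero at the start; "torque": the same for the moment, N m; "opening": opening from 0.0 (shut) to 1.0 (fully open).
Only numpy, scipy, OpenCV 4.12 (cv2) and the standard library are available. Lean on these libraries where they do the work, as an engineer would, in place of code of your own. Each camera call takes 0.05 s, during which the arm holds its last target. There are 200 camera calls.

## Task

Take the long wooden-handled brush off its rest and scrub the inside of the white pot that lies tilted in the wooden cradle: push the bristles down until they bear on the pot's floor, then draw them up, rubbing along the inner wall, until their end is near the mouth but still inside, and do that down-and-up stroke a second time. Use a light touch, always under 20 N of push: the pot must not be shifted out of place or pulled from its cradle. Then lay the brush back on its rest the way it lay, and leave the other things on the bench alone.

Things in the scene. Friction and masses are not known exactly. Their poses are not given: they have to be found in the camera images.
- brush: Long brush, 250 mm, 0.14 kg. Origin on the long axis, in the handle near the balance point (grip here). +x along the brush to the bristles, y across, z up as it lies. Along x: flat-sided light-wood handle -75 to 40 mm (24 mm wide in y, 22 thick in z), bare steel shaft 10 mm thick 40 to 110 mm, stiff beige bristle head 40 mm in diameter 110 to 175 mm.
- brush_tip (a point): Centre of the flat end of the bristle head, 175 mm from the brush's origin along its +x.
- rest: Fixed dark-wood brush rest: base 180 x 80 x 12 mm, two notched posts: one under the handle at x -55 mm (notch 31 mm wide), one under the shaft at x +78 mm (notch 17 mm wide), cheeks 12 mm high. Origin on the bench. The brush lies along the rest's +x, bristles to +x, its origin 85 mm straight above the rest's.
- pot: White glazed gum pot, plain open cylinder, outer diameter 84 mm, 125 mm long, walls 4 mm, floor 6 mm (inner diameter 76, depth 119 mm), about 0.45 kg, loose in its cradle. Origin at the centre of its underside; +z along its axis out of the mouth, tilted 55 degrees from vertical, mouth up and away from the robot; +x to its lower side.
- pot_mouth (a point): Centre of the pot's mouth, on its axis, 125 mm from its origin.
- cradle: Fixed wooden cradle, base 200 x 120 x 12 mm from 55 mm behind to 145 mm ahead of its origin (x), two sloping rails under the pot and a sloping back plate under its foot. Origin on the bench, straight below the pot's origin, which is 78 mm up; +x is the horizontal direction in which the mouth faces.
- mug: Bystander: white mug, 80 mm wide, 90 mm high, handle at its +y; origin under its centre.
- mould: Bystander: dark wooden mould board lying flat, 200 (x) x 100 x 28 mm; origin under its centre.
- cigar_box: Bystander: shut wooden box 132 (x) x 172 x 55 mm; origin under its centre.
- tin: Bystander: plain steel tin, 60 mm in diameter, 55 mm high; origin under its centre.
There are look-alikes about, which are no part of the job. Leave any red look-alike of the pot alone. What is shaped like the rest but green is not meant.

How it is judged:
By the outcome, as a careful person would: the job done as asked, in the order asked, and still so for the second after the job is handed in, with the robot touching nothing.
It also fails if it takes over 72 s, if anything falls off the work surface, if the arm or the gripper's body presses on something with over 40 N, if the wrist force passes 120 N, or if a joint passes its speed limit or range.

## Working session

There is one attempt and no reset: what is moved stays moved. The work goes in short steps, Python scripts to look and compute and a shell command to move; the robot and the scene stay as the last step left them, time stands still between calls to the robot, and variables do not carry over. Pictures are saved under pics/ and viewed, about 8 in all and at most 12, crops included, and the job is handed in when it is done.

```bash
mkdir -p pics; ls; cat > h.py <<'E'
import numpy as np, cv2
from scipy.spatial.transform import Rotation as R
from bench import monitor, imaging, order, spotter, ctrl
def rot(q): return R.from_quat([q[1],q[2],q[3],q[0]])
def shot(cam,fn=None,crop=None,scale=1):
    c=imaging.camera(cam)
    if fn:
        im=c["img"][:,:,::-1]
        if crop: im=im[crop[1]:crop[3],crop[0]:crop[2]]
        cv2.imwrite("pics/"+fn,cv2.resize(im,None,fx=scale,fy=scale,interpolation=cv2.INTER_CUBIC))
    return c
def w(c,p): return rot(c["orientation"]).apply(p)+np.array(c["origin"])
def proj(c,P):
    p=rot(c["orientation"]).inv().apply(np.array(P)-c["origin"]); f=210/np.tan(np.radians(c["vfov"])/2)
    return np.round([c["cx"]+f*p[0]/p[2],c["cy"]+f*p[1]/p[2]])
def ray(c,u,v,z):
    f=210/np.tan(np.radians(c["vfov"])/2); d=rot(c["orientation"]).apply([(u-c["cx"])/f,(v-c["cy"])/f,1]); o=np.array(c["origin"])
    return o+d*(z-o[2])/d[2]
E
python3 - <<'E'
from h import *
np.set_printoptions(precision=3,suppress=True)
for cam in("scene","top"):
    c=shot(cam,cam+"1.png"); print(cam,c["vfov"],c["origin"],rot(c["orientation"]).as_matrix().tolist())
    for t in("brush","brush_tip","rest","pot","pot_mouth","cradle","mug","mould","cigar_box","tin"):
        for d in spotter.tip_of(cam,t): P=w(c,d["at"]); print(t,round(d["confidence"],2),P,proj(c,P))
o=monitor.get_obs(); print(o["eef_rot"],o["opening"],o["wrist_force"],ctrl.tcp_to_grasp)
E
```

```text
pics
scene 54.18088698578034 [1.1   0.273 0.677] [[-0.30220781804504676, 0.6470311347967879, -0.7000151036342237], [0.9529764669156875, 0.18773808988651258, -0.237887080587949], [-0.02250084925831719, -0.7389892558145517, -0.6733413633316386]]
brush 0.66 [ 0.567 -0.212  0.084] [149. 208.]
rest 0.79 [ 0.566 -0.21  -0.002] [159. 236.]
rest 0.63 [ 0.34  -0.227  0.   ] [196. 175.]
pot 0.86 [0.249 0.158 0.041] [345. 167.]
pot 0.72 [0.461 0.223 0.078] [357. 216.]
pot_mouth 0.9 [0.536 0.152 0.152] [318. 207.]
pot_mouth 0.58 [0.288 0.272 0.043] [389. 184.]
cradle 0.6 [ 0.462  0.222 -0.   ] [353. 242.]
mug 0.73 [ 0.633  0.376 -0.001] [420. 325.]
mould 0.7 [0.707 0.161 0.002] [297. 329.]
mould 0.62 [ 0.533 -0.037  0.087] [230. 212.]
cigar_box 0.6 [ 0.75  -0.125 -0.   ] [149. 310.]
tin 0.91 [ 0.38  -0.035  0.002] [258. 197.]
top 48.52165644591368 [0.306 0.047 1.178] [[-0.02176803303536047, -0.979622589998834, 0.19966405260273584], [-0.9997622820040561, 0.02108222756146004, -0.005560500255288148], [0.0012378286689603557, -0.19973763001753933, -0.9798486347059748]]
brush 0.79 [ 0.567 -0.212  0.085] [379. 191.]
brush_tip 0.74 [ 0.539 -0.042  0.084] [309. 204.]
rest 0.91 [ 0.561 -0.212 -0.003] [372. 201.]
rest 0.82 [ 0.34  -0.227 -0.005] [383. 288.]
rest 0.72 [0.466 0.224 0.002] [203. 241.]
pot 0.8 [0.246 0.157 0.037] [228. 330.]
pot 0.67 [0.461 0.22  0.08 ] [200. 238.]
pot_mouth 0.88 [0.532 0.154 0.149] [225. 203.]
pot_mouth 0.59 [0.287 0.272 0.041] [180. 314.]
cradle 0.82 [0.464 0.223 0.001] [204. 242.]
mug 0.92 [0.634 0.375 0.001] [146. 178.]
mould 0.71 [ 0.709  0.161 -0.001] [228. 149.]
cigar_box 0.57 [ 0.75  -0.125 -0.001] [335. 133.]
tin 0.9 [ 0.377 -0.033 -0.004] [306. 274.]
[-0.     0.224  0.975 -0.   ] 0.9971001100559966 [-0.029 -0.247  0.063] 0.0187
```

View pics/scene1.png

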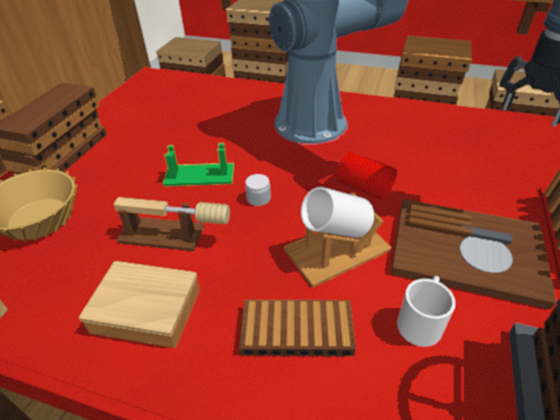

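View pics/top1.png

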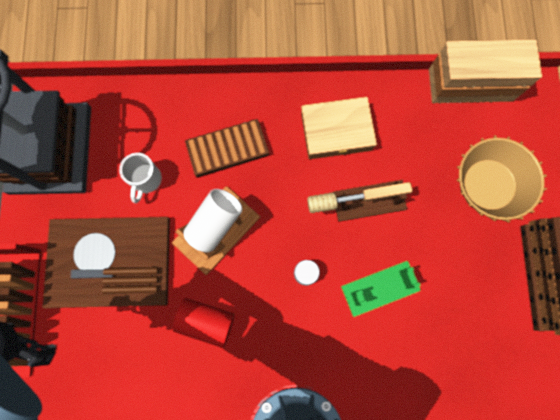

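Red look-alike pot is at top px (208,322). The white pot in the cradle, at (212,222), is the one I want. The green rest-shape is at (383,288), and the dark rest with the brush, at (372,197), is the target. I'll move above the brush and check it close up.

```bash
python3 -m pendant '[[[22,-52,5,-3.9,85],[22,-52,5,-3.9,85],[22,-52,5,-3.9,85],[22,-52,5,-3.9,85],[22,-52,5,-3.9,85],[22,-52,5,-3.9,85],[22,-52,5,-3.9,85]]]'
python3 -m pendant '[[[22,-52,0,-3.9,85],[22,-52,0,-3.9,85],[22,-52,0,-3.9,85],[22,-52,0,-3.9,85],[22,-52,0,-3.9,85],[22,-52,0,-3.9,85],[29,-52,0,-3.9,85],[0,0,0,0,85]]]'
python3 - <<'E'
from h import *
np.set_printoptions(precision=4,suppress=True)
o=monitor.get_obs(); print(o["time_s"],o["eef_pos"],rot(o["eef_rot"]).as_matrix()[:,1],o["q"])
c=shot("wrist","wrist1.png")
for t in("brush","brush_tip","rest"):
    for d in spotter.tip_of("wrist",t): print(t,d["confidence"],w(c,d["at"]))
E
```

```text
time_s: 1.98
eef_pos: [0.4055, 0.1516, 0.2668]
eef_rot: [0.0, 0.449, 0.894, 0.0]
wrist_force: [0.3, 0.5, 0.2]
opening: 0.995
time_s: 2.98
eef_pos: [0.5666, -0.2145, 0.2649]
eef_rot: [-0.0, 0.648, 0.762, -0.0]
wrist_force: [-0.5, 0.5, 0.2]
opening: 0.998
2.975 [ 0.5666 -0.2145  0.2649] [ 0.987   0.1607 -0.0012] [-0.5572  0.2238  1.4879 -0.0006  1.4309 -0.7185]
brush 0.76 [ 0.5651 -0.2154  0.0865]
brush_tip 0.65 [ 0.7509 -0.1288  0.0035]
brush_tip 0.55 [ 0.5331 -0.0447  0.0833]
rest 0.92 [ 0.3471 -0.2312 -0.0044]
rest 0.9 [ 0.5683 -0.2119 -0.0021]
```

View pics/wrist1.png

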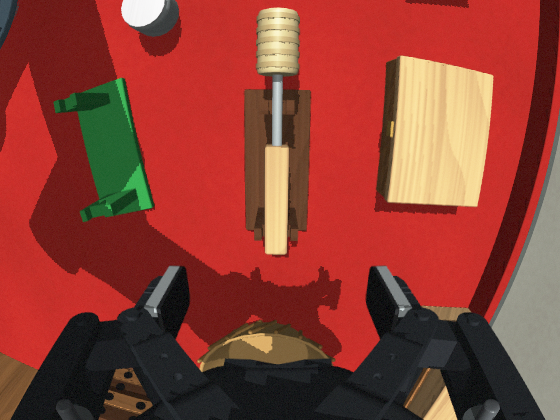

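The brush (light handle at px 277,200, bristles at 278,42) lies on the dark rest, aligned with the jaws, and the green rest is off to the left. Descending to grip it.

```bash
python3 -m pendant '[[[0,1,-45,0,85],[0,1,-45,0,85],[0,0,-45,0,85],[0,0,-40,0,85],[0,0,-24,0,85],[0,0,0,0,24],[0,0,0,0,0],[0,0,0,0,0]]]'; python3 -m pendant '[[[0,0,0,0,0],[0,0,0,0,0],[0,0,30,0,0],[0,0,40,0,0],[0,0,30,0,0],[0,0,0,0,0]]]'
python3 - <<'E'
from h import *
np.set_printoptions(precision=4,suppress=True)
o=monitor.get_obs(); print(o["eef_pos"],o["opening"],o["wrist_force"])
c=shot("scene","s2.png",(60,60,340,300),2)
for cam in("scene","top","wrist"):
    c=shot(cam)
    for t in("brush","brush_tip","rest"):
        for d in spotter.tip_of(cam,t): print(cam,t,round(d["confidence"],2),w(c,d["at"]))
E
```

```text
time_s: 4.18
eef_pos: [0.5672, -0.209, 0.0693]
eef_rot: [0.002, 0.646, 0.763, 0.0]
wrist_force: [-0.1, 0.2, 0.2]
opening: 0.372
time_s: 4.92
eef_pos: [0.5678, -0.2098, 0.1707]
eef_rot: [0.003, 0.646, 0.763, 0.001]
wrist_force: [0.7, 0.1, -1.6]
opening: 0.269
[ 0.5678 -0.2098  0.1707] 0.2687765974543656 [ 0.7224  0.1215 -1.5669]
scene brush 0.62 [ 0.5693 -0.2126  0.1827]
scene brush_tip 0.92 [ 0.5335 -0.0358  0.1877]
scene rest 0.96 [ 0.5685 -0.2108 -0.0003]
scene rest 0.76 [ 0.3416 -0.2272  0.0024]
top brush 0.69 [ 0.5386 -0.0396  0.1802]
top brush_tip 0.62 [ 0.5379 -0.0381  0.1796]
wrist brush 0.67 [ 0.5675 -0.2118  0.1833]
wrist rest 0.76 [ 0.5675 -0.2103 -0.0033]
wrist rest 0.71 [ 0.5667 -0.2136  0.1803]
wrist rest 0.63 [ 0.3466 -0.2288  0.0021]
```

View pics/s2.png

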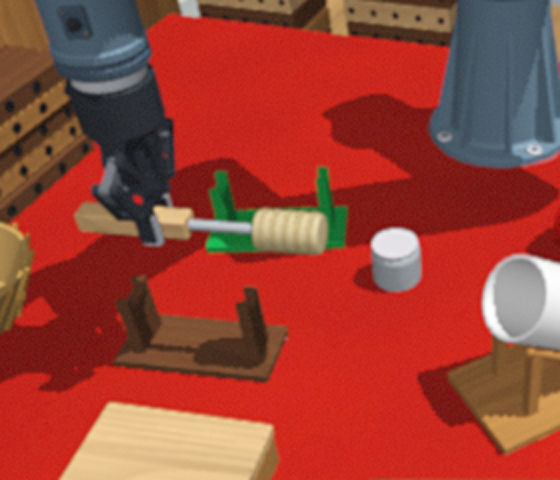

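```bash
python3 -m pendant '[[[-16,57,0,8,0],[-16,57,0,8,0],[0,0,-40,0,0],[0,0,-35,0,0],[0,0,-8,0,0],[0,0,0,0,0]]]'; python3 -m pendant '[[[0,0,-4,0,0],[0,0,-4,0,0]]]';python3 -m pendant '[[[0,0,-4,0,0],[0,0,-4,0,0]]]'
python3 - <<'E'
from h import *
np.set_printoptions(precision=4,suppress=True)
o=monitor.get_obs(); print(o["eef_pos"],o["opening"],o["wrist_force"],o["torque"])
shot("scene","s3.png",(60,60,340,300),2)
for cam in("scene","top","wrist"):
    c=shot(cam)
    for t in("brush","brush_tip"):
        for d in spotter.tip_of(cam,t): print(cam,t,round(d["confidence"],2),w(c,d["at"]))
E
```

```text
time_s: 6.32
eef_pos: [0.5342, -0.0946, 0.0846]
eef_rot: [-0.0, 0.533, 0.846, 0.0]
wrist_force: [-0.1, -0.4, -2.6]
opening: 0.269
time_s: 6.58
eef_pos: [0.5347, -0.0944, 0.0787]
eef_rot: [0.0, 0.534, 0.846, 0.0]
wrist_force: [-7.2, 7.0, 18.0]
opening: 0.268
time_s: 6.82
eef_pos: [0.5348, -0.0944, 0.0708]
eef_rot: [0.001, 0.534, 0.846, 0.0]
wrist_force: [-6.6, 7.3, 17.6]
opening: 0.27
[ 0.5348 -0.0944  0.0708] 0.2701524773814747 [-6.6263  7.2863 17.6279] [ 0.3456  0.922  -0.2452]
scene brush 0.98 [ 0.5383 -0.0975  0.0869]
scene brush_tip 0.73 [0.4648 0.0468 0.0259]
scene brush_tip 0.73 [0.7064 0.1631 0.0024]
top brush_tip 0.89 [0.4671 0.0516 0.026 ]
wrist brush 0.77 [ 0.5347 -0.0974  0.092 ]
```

View pics/s3.png

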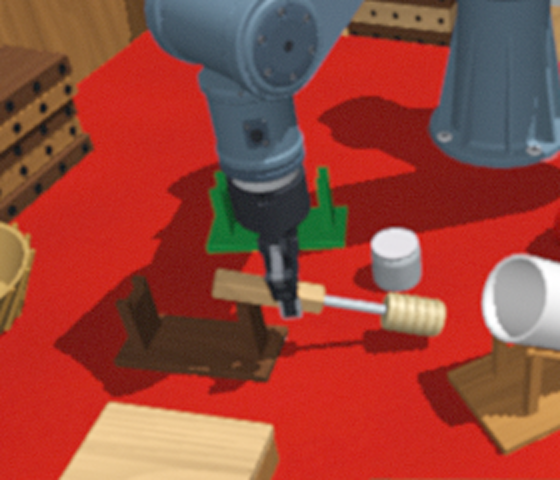

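Pivoting the brush in the grip against the rest post works: it is now tilted about 20° nose-down. I need about 35°, so I'll press the bristle end against the inner face of the rest's front post and swing the grip up around it.

```bash
python3 -m pendant '[[[0,0,50,0,0],[0,0,55,0,0],[12,-55,0,-4,0],[12,-56,0,-4,0],[13,-56,0,-4,0],[13,-55,0,-4,0],[0,0,0,0,0]]]'
python3 - <<'E'
from h import *
np.set_printoptions(precision=4,suppress=True)
o=monitor.get_obs(); print(o["eef_pos"],rot(o["eef_rot"]).as_matrix()[:,1])
for cam in("scene","top","wrist"):
    c=shot(cam)
    for t in("brush","brush_tip"):
        for d in spotter.tip_of(cam,t): print(cam,t,round(d["confidence"],2),w(c,d["at"]))
E
```

```text
time_s: 8.2
eef_pos: [0.5838, -0.3214, 0.1732]
eef_rot: [0.001, 0.648, 0.762, -0.0]
wrist_force: [0.1, 0.9, -1.6]
opening: 0.264
[ 0.5838 -0.3214  0.1732] [0.9871 0.1601 0.0004]
scene brush_tip 0.59 [ 0.5508 -0.16    0.1303]
scene brush_tip 0.22 [0.4593 0.2226 0.0012]
top brush_tip 0.77 [ 0.5562 -0.1585  0.1311]
wrist brush 0.63 [ 0.5839 -0.3219  0.1915]
```

```bash
python3 -m pendant '[[[0,0,-40,0,0],[0,0,-29,0,0],[-1,8,0,0,0],[-1,4,0,0,0]]]'; python3 -m pendant '[[[-0.5,3,0,0,0]]]'; python3 -m pendant '[[[-0.5,3,0,0,0]]]'; python3 -m pendant '[[[-0.5,2,0,0,0]]]'
```

```text
time_s: 9.15
eef_pos: [0.583, -0.3064, 0.1062]
eef_rot: [0.003, 0.646, 0.764, -0.001]
wrist_force: [0.1, -10.1, -1.7]
opening: 0.268
time_s: 9.28
eef_pos: [0.5833, -0.3058, 0.108]
eef_rot: [0.005, 0.646, 0.764, -0.002]
wrist_force: [0.2, -15.6, -1.4]
opening: 0.269
time_s: 9.4
eef_pos: [0.5836, -0.305, 0.1095]
eef_rot: [0.007, 0.646, 0.764, -0.003]
wrist_force: [-0.6, -20.2, 1.6]
opening: 0.27
time_s: 9.52
eef_pos: [0.5836, -0.3048, 0.1104]
eef_rot: [0.009, 0.646, 0.764, -0.004]
wrist_force: [0.4, -23.9, 0.8]
opening: 0.271
```

```bash
python3 -m pendant '[[[0,1,5,0,0],[0,1,5,0,0]]]'; python3 -m pendant '[[[-0.5,2,5,0,0],[-0.5,2,5,0,0]]]'; python3 -m pendant '[[[-0.5,3,5,0,0],[-0.5,3,5,0,0]]]'
python3 - <<'E'
from h import *
np.set_printoptions(precision=4,suppress=True)
for cam in("scene","top"):
    c=shot(cam)
    for t in("brush","brush_tip"):
        for d in spotter.tip_of(cam,t): print(cam,t,round(d["confidence"],2),w(c,d["at"]))
E
```

```text
time_s: 9.78
eef_pos: [0.583, -0.3008, 0.1198]
eef_rot: [0.007, 0.646, 0.763, -0.002]
wrist_force: [-1.0, -12.9, 0.3]
opening: 0.269
time_s: 10.02
eef_pos: [0.5818, -0.296, 0.1296]
eef_rot: [0.007, 0.646, 0.763, -0.002]
wrist_force: [1.0, -13.5, 0.5]
opening: 0.266
time_s: 10.28
eef_pos: [0.5808, -0.2898, 0.1397]
eef_rot: [0.007, 0.646, 0.763, -0.002]
wrist_force: [-0.9, -11.3, 1.2]
opening: 0.269
scene brush 0.88 [ 0.5882 -0.2953  0.1554]
scene brush_tip 0.76 [ 0.5528 -0.154   0.063 ]
top brush_tip 0.91 [ 0.5581 -0.1528  0.0589]
```

```bash
python3 -m pendant '[[[-0.5,3,5,0,0],[-0.5,4,5,0,0],[-0.5,4,6,0,0]]]'
python3 -m pendant '[[[1,-6,3,0,0],[1,-6,3,0,0],[0,0,50,0,0],[0,0,50,0,0],[0,0,0,0,0]]]'
python3 - <<'E'
from h import *
np.set_printoptions(precision=4,suppress=True)
o=monitor.get_obs();print(o["eef_pos"],o["torque"])
shot("scene","s4.png",(60,60,340,300),2)
for i in range(2):
  for cam in("scene","top"):
    c=shot(cam)
    for t in("brush","brush_tip","pot","pot_mouth","cradle"):
        for d in spotter.tip_of(cam,t): print(cam,t,round(d["confidence"],2),w(c,d["at"]))
E
```

```text
time_s: 10.95
eef_pos: [0.5791, -0.2785, 0.1557]
eef_rot: [0.006, 0.646, 0.763, -0.002]
wrist_force: [-1.1, -9.2, 3.4]
opening: 0.274
time_s: 11.58
eef_pos: [0.5814, -0.2869, 0.2624]
eef_rot: [0.005, 0.646, 0.763, 0.001]
wrist_force: [-0.1, 0.1, -1.5]
opening: 0.271
[ 0.5814 -0.2869  0.2624] [-0.0193 -0.0461 -0.0067]
scene brush 0.64 [ 0.5838 -0.2929  0.2787]
scene brush_tip 0.59 [ 0.553  -0.1603  0.1692]
scene pot 0.9 [0.2473 0.1605 0.039 ]
scene pot 0.72 [0.4586 0.2188 0.0746]
scene pot 0.37 [ 0.5561 -0.1599  0.1695]
scene pot_mouth 0.76 [0.5378 0.1513 0.1502]
scene pot_mouth 0.75 [0.2857 0.2741 0.044 ]
scene pot_mouth 0.27 [0.4582 0.224  0.0009]
scene cradle 0.82 [0.4593 0.2238 0.0028]
top brush_tip 0.71 [ 0.5645 -0.2091 -0.0051]
top brush_tip 0.7 [ 0.5586 -0.1599  0.1622]
top pot 0.76 [0.4606 0.2218 0.0754]
top pot_mouth 0.83 [0.537  0.1542 0.1486]
top cradle 0.8 [ 0.4663  0.2211 -0.0008]
scene brush 0.82 [ 0.5836 -0.2905  0.2728]
scene brush 0.37 [0.6353 0.3766 0.0008]
scene pot 0.76 [0.2453 0.1573 0.0425]
scene pot 0.65 [0.4583 0.2215 0.0762]
scene pot_mouth 0.66 [0.5374 0.1535 0.152 ]
scene cradle 0.89 [0.4605 0.2222 0.0023]
scene cradle 0.16 [0.7065 0.1647 0.001 ]
top brush 0.53 [ 0.5617 -0.2113 -0.0038]
top brush 0.37 [ 0.4649  0.2183 -0.0028]
top brush_tip 0.78 [ 0.5581 -0.1611  0.1671]
top pot 0.85 [0.4615 0.2206 0.0792]
top pot_mouth 0.85 [0.5363 0.1542 0.1495]
top cradle 0.6 [ 0.4666  0.2229 -0.0007]
```

View pics/s4.png

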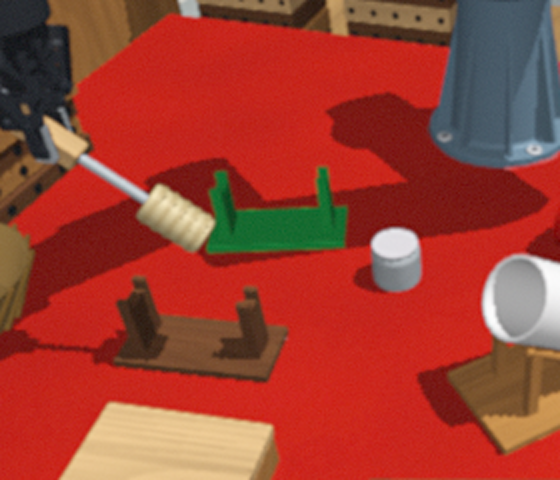

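```bash
python3 -m pendant '[[[12.5,45,5,5.4,0],[12.5,45,5,5.4,0],[12.5,45,5,5.4,0],[13,45,2,5.4,0],[13,46,0,5.4,0],[13,46,0,5.5,0],[13,45,0,5.5,0],[0,0,0,0,0]]]'
cat > m.py <<'E'
from h import *
import sys
np.set_printoptions(precision=4,suppress=True)
o=monitor.get_obs();T=np.array(o["eef_pos"]);y=rot(o["eef_rot"]).as_matrix()[:,1];print(o["time_s"],T,"jaw",np.degrees(np.arctan2(y[1],y[0])),o["wrist_force"])
a=np.array([.606,-.551,.574]);M=np.array([.5357,.1526,.1497])
def show(n,P): 
    d=P-M;t=d@a;r=d-t*a;dn=np.array([.574*.74,-.574*.673,-.819]);print(n,P,"axial %.1f down %.1f side %.1f"%(t*1e3,r@dn*1e3,r@np.cross(a,dn)*1e3))
h=np.arctan2(y[1],y[0])+np.pi/2
show("fk tip",T+[.133*np.cos(h),.133*np.sin(h),-.0953])
for cam in sys.argv[1:]:
    c=shot(cam)
    for t in("brush_tip","pot","pot_mouth"):
        for d in spotter.tip_of(cam,t):
            P=w(c,d["at"])
            if P[2]>.06: show(cam+" "+t,P)
E
python3 m.py scene top scene top; python3 - <<'E'
from h import *
shot("scene","s5.png",(200,60,480,300),2)
E
```

```text
time_s: 13.82
eef_pos: [0.6688, 0.035, 0.2731]
eef_rot: [-0.0, 0.36, 0.933, 0.0]
wrist_force: [0.1, 0.6, -1.0]
opening: 0.269
13.825 [0.6688 0.035  0.2731] jaw 47.811381339374506 [ 0.0742  0.6327 -1.0097]
fk tip [0.5703 0.1243 0.1778] axial 52.7 down 2.6 side 2.3
scene pot [0.4568 0.22   0.0744] axial -128.1 down 2.1 side -3.2
scene pot_mouth [0.5372 0.1535 0.1525] axial 2.0 down -2.0 side 1.7
top pot [0.4635 0.2211 0.0807] axial -121.1 down -0.6 side 2.1
scene brush_tip [0.5689 0.1155 0.1824] axial 59.4 down 1.6 side -5.1
scene pot [0.4567 0.2201 0.0738] axial -128.7 down 2.5 side -3.2
scene pot_mouth [0.5367 0.1514 0.1525] axial 2.9 down -1.4 side -0.2
top pot [0.4626 0.2197 0.0789] axial -121.9 down 1.1 side 0.5
```

View pics/s5.png

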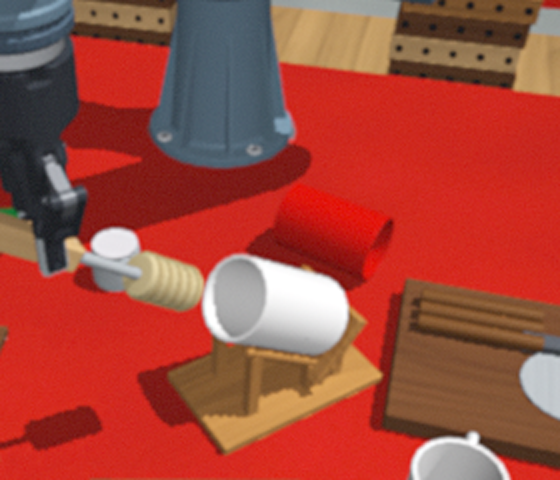

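```bash
python3 -m pendant '[[[-14,12.7,-13.2,0,0],[-14,12.7,-13.2,0,0],[-14,12.7,-13.2,0,0],[-12,11,-11.5,0,0]]]'; python3 -m pendant '[[[-6,5.5,-5.7,0,0],[-6,5.5,-5.7,0,0],[-6,5.5,-5.7,0,0],[-6,5.5,-5.7,0,0]]]';python3 -m pendant '[[[-6,5.5,-5.7,0,0],[-6,5.5,-5.7,0,0]]]';  python3 m.py scene top
```

```text
time_s: 15.18
eef_pos: [0.6139, 0.081, 0.2217]
eef_rot: [-0.0, 0.362, 0.932, -0.0]
wrist_force: [0.7, -0.4, -2.3]
opening: 0.268
time_s: 15.68
eef_pos: [0.5904, 0.1026, 0.1992]
eef_rot: [0.0, 0.362, 0.932, 0.0]
wrist_force: [-1.1, -0.7, -1.4]
opening: 0.271
time_s: 15.92
eef_pos: [0.5782, 0.1137, 0.1877]
eef_rot: [0.0, 0.362, 0.932, 0.0]
wrist_force: [-0.7, 0.0, -1.1]
opening: 0.269
15.925 [0.5782 0.1137 0.1877] jaw 47.508955046231335 [-0.737   0.0009 -1.0554]
fk tip [0.4801 0.2036 0.0924] axial -94.7 down 3.7 side 0.3
scene pot [0.4586 0.2175 0.076 ] axial -124.8 down 2.5 side -3.8
scene pot_mouth [0.5386 0.153  0.1501] axial 1.8 down 0.7 side 2.3
top pot_mouth [0.5353 0.1541 0.1484] axial -1.8 down 0.4 side 0.9
```

```bash
python3 -m pendant '[[[-4.2,3.9,-4,0,0],[-4.2,3.9,-4,0,0]]]'; for i in 1; do python3 -m pendant '[[[-1.8,1.7,-1.7,0,0],[-1.8,1.7,-1.7,0,0]]]'; python3 -m pendant '[[[-1.2,1.1,-1.1,0,0],[0,0,0,0,0]]]'; done
```

```text
time_s: 16.58
eef_pos: [0.5697, 0.1214, 0.1796]
eef_rot: [-0.0, 0.362, 0.932, -0.0]
wrist_force: [-0.2, -0.7, -1.2]
opening: 0.268
time_s: 16.82
eef_pos: [0.5663, 0.1248, 0.1764]
eef_rot: [-0.0, 0.362, 0.932, -0.0]
wrist_force: [0.2, 0.5, -1.2]
opening: 0.27
time_s: 17.08
eef_pos: [0.5653, 0.1258, 0.1755]
eef_rot: [-0.0, 0.362, 0.932, 0.0]
wrist_force: [-0.2, -0.5, -0.6]
opening: 0.269
```

```bash
python3 -m pendant '[[[-1.2,1.1,-1.1,0,0],[0,0,0,0,0]]]'; python3 -m pendant '[[[-1.2,1.1,-1.1,0,0],[0,0,0,0,0]]]'
```

```text
time_s: 17.32
eef_pos: [0.5641, 0.1269, 0.1743]
eef_rot: [-0.0, 0.362, 0.932, -0.0]
wrist_force: [-0.3, -0.0, -0.3]
opening: 0.27
time_s: 17.58
eef_pos: [0.5628, 0.128, 0.1732]
eef_rot: [-0.0, 0.362, 0.932, -0.0]
wrist_force: [0.0, -0.8, -1.2]
opening: 0.27
```

```bash
python3 -m pendant '[[[-1.2,1.1,-1.1,0,0],[0,0,0,0,0]]]'
```

```text
time_s: 17.82
eef_pos: [0.5615, 0.1291, 0.172]
eef_rot: [-0.0, 0.362, 0.932, -0.0]
wrist_force: [-0.6, 0.2, -1.9]
opening: 0.272
```

```bash
python3 -m pendant '[[[-1.2,1.1,-1.1,0,0],[0,0,0,0,0]]]'; python3 -m pendant '[[[-0.9,0.8,-0.8,0,0],[0,0,0,0,0]]]'
```

```text
time_s: 18.08
eef_pos: [0.5607, 0.1301, 0.1713]
eef_rot: [0.0, 0.362, 0.932, 0.0]
wrist_force: [1.6, -1.4, -1.0]
opening: 0.27
time_s: 18.32
eef_pos: [0.5607, 0.1303, 0.1712]
eef_rot: [0.001, 0.362, 0.932, -0.0]
wrist_force: [3.6, -3.4, 3.4]
opening: 0.274
```

```bash
python3 -m pendant '[[[2.5,-2.2,-0.8,0,0],[1.7,-1.5,-3.3,0,0]]]'; python3 -m pendant '[[[1.3,-1.2,-2.5,0,0],[0.4,-0.4,-0.8,0,0]]]'
```

```text
time_s: 18.58
eef_pos: [0.5634, 0.1275, 0.1657]
eef_rot: [-0.001, 0.362, 0.932, 0.0]
wrist_force: [1.4, -1.0, 0.5]
opening: 0.268
time_s: 18.82
eef_pos: [0.5653, 0.1256, 0.1623]
eef_rot: [-0.001, 0.362, 0.932, -0.0]
wrist_force: [0.2, 0.5, -1.1]
opening: 0.271
```

```bash
python3 -m pendant '[[[0.8,-0.8,-1.6,0,0],[0,0,0,0,0]]]'; python3 -m pendant '[[[0.8,-0.8,-1.6,0,0],[0,0,0,0,0]]]'
```

```text
time_s: 19.08
eef_pos: [0.566, 0.1248, 0.1609]
eef_rot: [-0.0, 0.362, 0.932, -0.0]
wrist_force: [0.2, 0.3, -1.1]
opening: 0.269
time_s: 19.32
eef_pos: [0.567, 0.124, 0.1595]
eef_rot: [-0.0, 0.362, 0.932, -0.0]
wrist_force: [0.2, -0.5, -1.2]
opening: 0.265
```

```bash
python3 -m pendant '[[[0.8,-0.8,-1.6,0,0],[0,0,0,0,0]]]'; python3 -m pendant '[[[0.6,-0.6,-1.2,0,0],[0,0,0,0,0]]]'
```

```text
time_s: 19.58
eef_pos: [0.5679, 0.1232, 0.158]
eef_rot: [-0.0, 0.362, 0.932, -0.0]
wrist_force: [-0.1, 0.2, -0.7]
opening: 0.271
time_s: 19.82
eef_pos: [0.5685, 0.1227, 0.1571]
eef_rot: [-0.0, 0.362, 0.932, 0.0]
wrist_force: [-1.0, -0.5, 1.9]
opening: 0.265
```

```bash
python3 -m pendant '[[[4.2,-3.9,4,0,0],[4.2,-3.9,4,0,0]]]'; python3 -m pendant '[[[4.2,-3.9,4,0,0],[4.2,-3.9,4,0,0]]]'
```

```text
time_s: 20.08
eef_pos: [0.5769, 0.1149, 0.165]
eef_rot: [-0.0, 0.362, 0.932, 0.0]
wrist_force: [-1.7, 1.8, 0.6]
opening: 0.268
time_s: 20.32
eef_pos: [0.5855, 0.1068, 0.1732]
eef_rot: [-0.0, 0.362, 0.932, 0.0]
wrist_force: [-2.0, 2.1, -0.6]
opening: 0.272
```

```bash
python3 -m pendant '[[[4.4,-4.1,3.7,0,0],[4.4,-4.1,3.7,0,0],[4.2,-3.9,3.9,0,0]]]'; python3 -m pendant '[[[4.3,-4,3.8,0,0],[4.2,-3.9,3.9,0,0],[4.2,-3.9,3.9,0,0]]]'
```

```text
time_s: 20.7
eef_pos: [0.5983, 0.0949, 0.1843]
eef_rot: [-0.001, 0.362, 0.932, 0.0]
wrist_force: [-2.7, 3.5, 0.3]
opening: 0.268
time_s: 21.08
eef_pos: [0.6114, 0.0828, 0.1961]
eef_rot: [0.0, 0.362, 0.932, -0.0]
wrist_force: [-2.1, 2.8, 0.5]
opening: 0.268
```

```bash
python3 -m pendant '[[[4.3,-4,3.8,0,0],[4.2,-3.9,3.9,0,0]]]'; python3 -m pendant '[[[4.2,-3.9,3.9,0,0],[3,-2.8,2.8,0,0],[0,0,0,0,0]]]'; python3 m.py scene top
```

```text
time_s: 21.32
eef_pos: [0.6197, 0.075, 0.2037]
eef_rot: [-0.0, 0.362, 0.932, 0.0]
wrist_force: [-2.9, 3.6, 0.1]
opening: 0.269
time_s: 21.7
eef_pos: [0.6274, 0.0679, 0.2109]
eef_rot: [0.001, 0.362, 0.932, -0.0]
wrist_force: [-2.3, 0.7, 3.7]
opening: 0.275
21.7 [0.6274 0.0679 0.2109] jaw 47.49746953480194 [-2.2704  0.6797  3.6667]
fk tip [0.5294 0.1578 0.1156] axial -26.3 down 23.2 side -0.4
scene brush_tip [0.5274 0.153  0.1226] axial -20.8 down 18.5 side -5.3
scene pot [0.4583 0.2181 0.078 ] axial -124.2 down 0.6 side -3.5
scene pot_mouth [0.5358 0.1517 0.151 ] axial 1.3 down -0.7 side -0.6
scene pot_mouth [0.6397 0.0604 0.2312] axial 160.6 down 13.0 side 1.7
top pot [0.4636 0.2217 0.0794] axial -122.1 down 0.3 side 2.6
```

```bash
python3 -m pendant '[[[3.6,-3.3,3.4,0,0],[0,0,0,0,0]]]'; python3 -m pendant '[[[-3.4,3.1,6.6,0,0],[-9.7,8.8,-9.2,0,0],[-9.7,8.8,-9.2,0,0],[-9.7,8.8,-9.2,0,0]]]'; python3 -m pendant '[[[-9.7,8.8,-9.2,0,0],[-8,7.3,-7.6,0,0],[-6,5.5,-5.7,0,0],[0,0,0,0,0]]]'
```

```text
time_s: 22.35
eef_pos: [0.6304, 0.0651, 0.2135]
eef_rot: [-0.0, 0.362, 0.932, -0.0]
wrist_force: [-2.0, 1.7, 3.8]
opening: 0.267
time_s: 22.85
eef_pos: [0.5965, 0.0955, 0.1913]
eef_rot: [-0.001, 0.362, 0.932, -0.0]
wrist_force: [-0.6, 0.3, -1.6]
opening: 0.273
time_s: 23.35
eef_pos: [0.5735, 0.1168, 0.1696]
eef_rot: [-0.0, 0.362, 0.932, -0.0]
wrist_force: [0.2, 0.2, -2.2]
opening: 0.271
```

```bash
python3 -m pendant '[[[-3.6,3.3,-3.4,0,0],[-3,2.8,-2.9,0,0],[0,0,0,0,0]]]'; python3 -m pendant '[[[-0.9,0.8,-0.8,0,0],[0,0,0,0,0]]]';  python3 -m pendant '[[[-0.9,0.8,-0.8,0,0],[0,0,0,0,0]]]'
```

```text
time_s: 23.72
eef_pos: [0.5672, 0.1225, 0.1635]
eef_rot: [-0.0, 0.362, 0.932, -0.0]
wrist_force: [0.8, 1.4, -1.0]
opening: 0.268
time_s: 23.98
eef_pos: [0.5667, 0.1232, 0.163]
eef_rot: [0.0, 0.362, 0.932, 0.0]
wrist_force: [0.3, -0.3, -1.9]
opening: 0.273
time_s: 24.22
eef_pos: [0.5656, 0.1241, 0.1621]
eef_rot: [-0.0, 0.362, 0.932, -0.0]
wrist_force: [0.1, 0.6, -1.0]
opening: 0.274
```

```bash
python3 -m pendant '[[[-0.9,0.8,-0.8,0,0],[0,0,0,0,0]]]'; python3 -m pendant '[[[-0.9,0.8,-0.8,0,0],[0,0,0,0,0]]]';  python3 -m pendant '[[[-0.8,0.7,-0.7,0,0],[0,0,0,0,0]]]'
```

```text
time_s: 24.48
eef_pos: [0.565, 0.1248, 0.1616]
eef_rot: [0.0, 0.362, 0.932, 0.0]
wrist_force: [0.6, -1.1, -0.8]
opening: 0.268
time_s: 24.72
eef_pos: [0.565, 0.125, 0.1616]
eef_rot: [0.001, 0.362, 0.932, -0.0]
wrist_force: [3.8, -4.2, 3.5]
opening: 0.268
time_s: 24.98
eef_pos: [0.5651, 0.1251, 0.1616]
eef_rot: [0.002, 0.362, 0.932, -0.0]
wrist_force: [4.3, -6.0, 5.3]
opening: 0.274
```

```bash
python3 -m pendant '[[[1.8,-1.7,1.7,0,0],[1.3,-1.2,-2.5,0,0],[0.9,-0.8,-1.6,0,0]]]'; python3 -m pendant '[[[0.8,-0.8,-1.6,0,0],[0,0,0,0,0]]]'
```

```text
time_s: 25.35
eef_pos: [0.5671, 0.1228, 0.1573]
eef_rot: [-0.0, 0.362, 0.932, 0.0]
wrist_force: [1.0, -0.7, 2.5]
opening: 0.27
time_s: 25.6
eef_pos: [0.5678, 0.1219, 0.1557]
eef_rot: [-0.0, 0.362, 0.932, 0.0]
wrist_force: [0.6, -0.2, 1.9]
opening: 0.271
```

```bash
python3 -m pendant '[[[4.2,-3.8,3.8,0,0],[4.2,-3.8,3.8,0,0],[4.2,-3.8,3.8,0,0]]]'; python3 -m pendant '[[[4.3,-3.9,3.8,0,0],[4.2,-3.8,3.8,0,0],[4.2,-3.8,3.8,0,0],[4.2,-3.8,3.8,0,0]]]'
```

```text
time_s: 25.98
eef_pos: [0.5803, 0.1104, 0.1673]
eef_rot: [-0.001, 0.362, 0.932, -0.0]
wrist_force: [-2.4, 1.9, -0.4]
opening: 0.268
time_s: 26.48
eef_pos: [0.5975, 0.095, 0.1827]
eef_rot: [-0.0, 0.362, 0.932, 0.0]
wrist_force: [-3.5, 2.3, -0.1]
opening: 0.271
```

```bash
python3 -m pendant '[[[4.2,-3.8,3.8,0,0],[4.2,-3.8,3.8,0,0],[4.2,-3.8,3.8,0,0],[4.2,-3.8,3.8,0,0]]]'; python3 -m pendant '[[[4.2,-3.9,3.8,0,0],[4.2,-3.8,3.8,0,0],[4.2,-3.8,3.8,0,0],[3.2,-2.9,3,0,0],[0,0,0,0,0]]]'; python3 m.py scene top
```

```text
time_s: 26.98
eef_pos: [0.6143, 0.0799, 0.1979]
eef_rot: [-0.0, 0.362, 0.932, 0.0]
wrist_force: [-3.6, 3.7, 1.3]
opening: 0.272
time_s: 27.6
eef_pos: [0.6308, 0.0649, 0.2129]
eef_rot: [0.001, 0.362, 0.932, -0.0]
wrist_force: [-1.7, 1.2, 2.9]
opening: 0.27
27.6 [0.6308 0.0649 0.2129] jaw 47.49733561129855 [-1.6887  1.1534  2.8594]
fk tip [0.5328 0.1547 0.1176] axial -21.4 down 24.3 side -0.4
scene brush_tip [0.5285 0.1523 0.1245] axial -18.6 down 17.7 side -5.0
scene pot [0.4616 0.2209 0.0768] axial -124.4 down 1.8 side 0.7
scene pot_mouth [0.5386 0.1511 0.1541] axial 5.1 down -1.8 side 0.8
top pot [0.4602 0.219  0.0779] axial -123.6 down 1.1 side -1.7
top pot_mouth [0.6371 0.0623 0.2337] axial 159.5 down 9.1 side 1.4
```

```bash
python3 -m pendant '[[[-3,2.7,5.7,0,0],[-3,2.7,5.7,0,0],[12,-11,11.5,0,0],[18,-16.5,17,0,0],[18,-16.5,17,0,0],[18,-16.5,17,0,0],[0,-40,0,0,0],[-20,-20,0,0,0]]]'; python3 -m pendant '[[[-45,10,0,0,0],[-45,10,-20,0,0],[-20,5,-40,0,0],[0,0,-40,0,0],[0,0,0,0,0]]]'; python3 m.py scene top
```

```text
time_s: 29.0
eef_pos: [0.6703, -0.0514, 0.2856]
eef_rot: [0.0, 0.363, 0.932, -0.0]
wrist_force: [-1.2, 0.1, -1.6]
opening: 0.269
time_s: 29.62
eef_pos: [0.5573, -0.0238, 0.183]
eef_rot: [-0.003, 0.362, 0.932, -0.001]
wrist_force: [0.3, 0.2, -1.0]
opening: 0.27
29.625 [ 0.5573 -0.0238  0.183 ] jaw 47.529229609270295 [ 0.2938  0.1525 -1.0266]
fk tip [0.4592 0.066  0.0877] axial -34.3 down 51.7 side -115.6
scene brush_tip [0.4595 0.0627 0.0954] axial -27.8 down 46.8 side -117.8
scene pot [0.4608 0.2201 0.0777] axial -123.9 down 1.1 side -0.4
scene pot_mouth [0.535  0.1525 0.1521] axial 1.0 down -2.2 side -0.6
top brush_tip [0.5336 0.1542 0.1476] axial -3.4 down 0.2 side -0.2
top pot [0.4618 0.2217 0.0769] axial -124.6 down 1.6 side 1.5
top pot_mouth [0.5339 0.1532 0.151 ] axial -0.7 down -2.1 side -0.8
top pot_mouth [ 0.5669 -0.0282  0.209 ] axial 152.6 down 34.5 side -112.8
```

```bash
python3 -m pendant '[[[20,-10,-35,0,0],[0,0,-25,0,0],[0,0,-12,0,0]]]'; python3 -m pendant '[[[1,-1,-6,0,0],[2,-2,-6,0,0],[2,-2,-6,0,0]]]'; python3 -m pendant '[[[2,-2,-6,0,0],[1.5,-1.5,-6,0,0],[1.5,-1.5,-6,0,0]]]'; python3 m.py scene top
```

```text
time_s: 30.4
eef_pos: [0.5794, -0.0345, 0.1127]
eef_rot: [-0.001, 0.362, 0.932, -0.0]
wrist_force: [-0.1, -0.3, -1.0]
opening: 0.266
time_s: 30.78
eef_pos: [0.587, -0.0405, 0.098]
eef_rot: [0.002, 0.362, 0.932, 0.0]
wrist_force: [1.9, -3.2, 9.0]
opening: 0.272
time_s: 31.15
eef_pos: [0.5938, -0.0464, 0.0813]
eef_rot: [0.004, 0.363, 0.932, 0.0]
wrist_force: [2.1, -3.0, 6.7]
opening: 0.27
31.15 [ 0.5938 -0.0464  0.0813] jaw 47.485943236401184 [ 2.1315 -2.984   6.7296]
fk tip [ 0.4958  0.0435 -0.014 ] axial -58.0 down 159.3 side -107.6
scene pot [0.4594 0.2195 0.0754] axial -125.7 down 2.6 side -1.9
scene pot_mouth [0.5352 0.152  0.1529] axial 1.9 down -2.5 side -0.8
top pot [0.4585 0.2195 0.0791] axial -124.2 down -0.8 side -2.4
top pot_mouth [0.5347 0.1541 0.1475] axial -2.7 down 0.8 side 0.4
```

```bash
python3 -m pendant '[[[0.5,-0.5,-7,0,0],[0.5,-0.5,-7,0,0],[0.5,-0.5,-7,0,0],[0.5,-0.5,-7,0,0]]]'; python3 -m pendant '[[[0,0,-7,0,0],[0,0,-7,0,0],[0,0,-7,0,0]]]'
python3 -m pendant '[[[0,0,30,0,0],[0,0,50,0,0],[0,0,50,0,0],[0,0,0,0,0]]]'; python3 - <<'E'
from h import *
np.set_printoptions(precision=4,suppress=True)
o=monitor.get_obs();print(o["eef_pos"])
for cam in("scene","top","scene"):
    c=shot(cam,"s6.png" if cam=="scene" else None,(60,40,340,280),2)
    for t in("brush","brush_tip"):
        for d in spotter.tip_of(cam,t): print(cam,t,round(d["confidence"],2),w(c,d["at"]))
E
```

```text
time_s: 32.05
eef_pos: [0.5934, -0.0472, 0.051]
eef_rot: [0.002, 0.362, 0.932, 0.0]
wrist_force: [2.0, -0.9, 4.4]
opening: 0.267
time_s: 32.42
eef_pos: [0.5917, -0.0464, 0.0283]
eef_rot: [-0.0, 0.362, 0.932, -0.0]
wrist_force: [1.7, -1.3, 4.2]
opening: 0.274
time_s: 32.92
eef_pos: [0.594, -0.0467, 0.1624]
eef_rot: [0.003, 0.362, 0.932, 0.0]
wrist_force: [-0.1, -0.2, -0.6]
opening: 0.274
[ 0.594  -0.0467  0.1624]
scene brush 0.56 [ 0.6054 -0.053   0.1791]
scene brush_tip 0.83 [0.4679 0.0666 0.1489]
scene brush 0.56 [ 0.5992 -0.0491  0.172 ]
scene brush_tip 0.97 [0.4643 0.0637 0.1443]
```

View pics/s6.png

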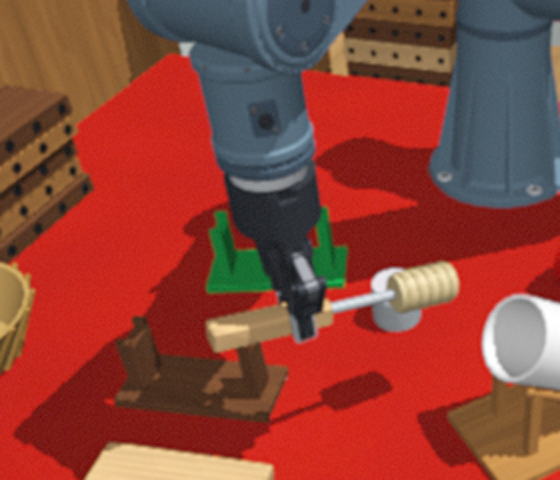

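```bash
python3 -m pendant '[[[0,0,40,0,0],[-6.5,-41,0,-9.5,0],[-6.5,-41,0,-9.5,0],[-6.5,-41,0,-9.5,0],[-7,-40,0,-9.5,0],[0,0,0,0,0],[0,0,0,0,0]]]';python3 - <<'E'
from h import *
np.set_printoptions(precision=4,suppress=True)
o=monitor.get_obs();print(o["eef_pos"],rot(o["eef_rot"]).as_matrix()[:,1])
for cam in("scene","top","wrist"):
    c=shot(cam)
    for t in("brush","brush_tip","rest"):
        for d in spotter.tip_of(cam,t): print(cam,t,round(d["confidence"],2),w(c,d["at"]))
E
```

```text
time_s: 34.25
eef_pos: [0.5653, -0.2092, 0.1985]
eef_rot: [-0.001, 0.646, 0.764, 0.0]
wrist_force: [-0.5, -0.9, -0.9]
opening: 0.27
[ 0.5653 -0.2092  0.1985] [ 0.9861  0.1662 -0.0005]
scene brush 0.85 [ 0.5698 -0.2174  0.2136]
scene brush 0.51 [0.457  0.218  0.0785]
scene brush_tip 0.76 [ 0.5337 -0.0441  0.19  ]
scene rest 0.74 [ 0.3406 -0.2277 -0.    ]
scene rest 0.69 [ 0.5658 -0.2119 -0.0034]
top brush_tip 0.83 [ 0.5363 -0.0451  0.1887]
wrist brush 0.71 [ 0.565  -0.2205  0.2182]
wrist rest 0.82 [ 0.5694 -0.2132 -0.0011]
wrist rest 0.65 [ 0.3469 -0.2316 -0.0034]
```

```bash
python3 -m pendant '[[[1.5,4,-40,0,0],[0,0,-40,0,0],[0,0,-25,0,0],[0,0,-5,0,0]]]'; python3 -m pendant '[[[0,0,-5,0,0],[0,0,-5,0,0],[0,0,-4,0,0]]]'; python3 -m pendant '[[[0,0,-3,0,0],[0,0,-2,0,0],[0,0,0,0,0]]]'; python3 - <<'E'
from h import *
np.set_printoptions(precision=4,suppress=True)
o=monitor.get_obs();print(o["eef_pos"])
for cam in("scene","top","wrist"):
    c=shot(cam)
    for t in("brush","brush_tip"):
        for d in spotter.tip_of(cam,t): print(cam,t,round(d["confidence"],2),w(c,d["at"]))
shot("scene","s7.png",(60,100,280,280),2.5)
E
```

```text
time_s: 35.35
eef_pos: [0.5657, -0.2048, 0.0869]
eef_rot: [-0.002, 0.646, 0.763, -0.0]
wrist_force: [-0.1, -0.2, -1.6]
opening: 0.272
time_s: 35.72
eef_pos: [0.5685, -0.2069, 0.0772]
eef_rot: [0.002, 0.646, 0.763, 0.0]
wrist_force: [-0.8, -2.4, 6.4]
opening: 0.27
time_s: 36.1
eef_pos: [0.5688, -0.2071, 0.0747]
eef_rot: [0.002, 0.646, 0.763, 0.0]
wrist_force: [-7.2, 1.0, 20.6]
opening: 0.267
[ 0.5688 -0.2071  0.0747]
scene brush 0.69 [ 0.5737 -0.2138  0.0915]
scene brush_tip 0.61 [ 0.5363 -0.0404  0.0753]
top brush_tip 0.96 [ 0.5419 -0.0445  0.0735]
top brush_tip 0.51 [ 0.4647  0.2234 -0.0002]
wrist brush 0.82 [ 0.5716 -0.217   0.092 ]
```

View pics/s7.png

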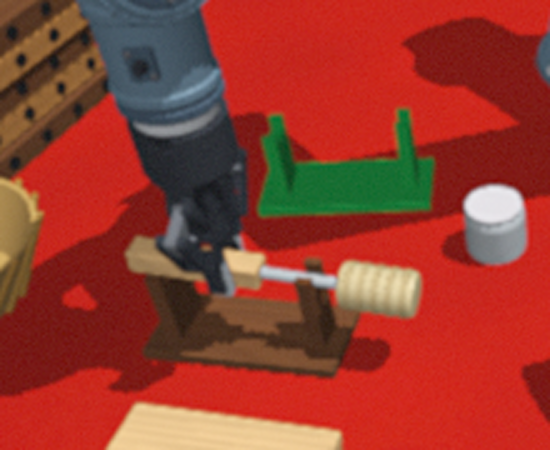

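```bash
python3 -m pendant '[[[0,0,9,0,0],[0,0,9,0,0],[-2.5,0,0,-1,0],[0,0,0,0,0]]]'; python3 - <<'E'
from h import *
np.set_printoptions(precision=4,suppress=True)
o=monitor.get_obs();T=np.array(o["eef_pos"]);y=rot(o["eef_rot"]).as_matrix()[:,1];print(T,y)
shot("wrist","w2.png",(180,20,380,270),2.4)
c=shot("top","t2.png",(290,150,440,230),5)
E
```

```text
time_s: 37.1
eef_pos: [0.564, -0.2053, 0.0875]
eef_rot: [-0.0, 0.653, 0.758, -0.0]
wrist_force: [-1.2, -0.2, -1.2]
opening: 0.27
[ 0.564  -0.2053  0.0875] [ 0.989   0.1477 -0.0007]
```

View pics/w2.png

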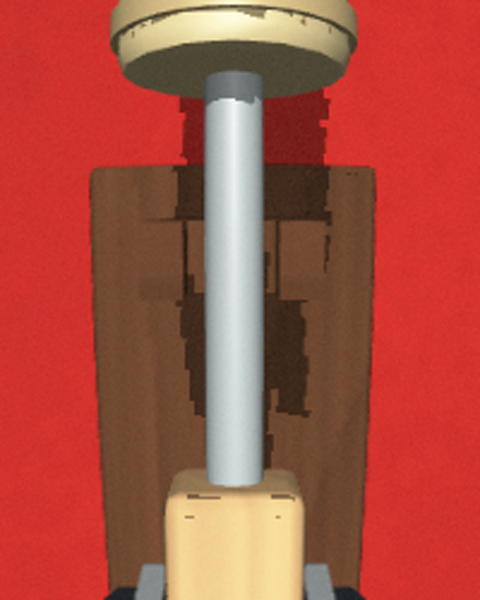

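```bash
python3 -m pendant '[[[0,0,-5,0,0],[0,0,-5,0,0],[0,0,-4,0,0]]]'; python3 -m pendant '[[[0,0,-3,0,0],[0,0,-2,0,0],[0,0,0,0,0]]]'; python3 - <<'E'
from h import *
np.set_printoptions(precision=4,suppress=True)
for cam in("scene","top","wrist"):
    c=shot(cam)
    for t in("brush","brush_tip"):
        for d in spotter.tip_of(cam,t): print(cam,t,round(d["confidence"],2),w(c,d["at"]))
E
```

```text
time_s: 37.58
eef_pos: [0.5645, -0.2057, 0.0739]
eef_rot: [-0.0, 0.653, 0.758, -0.0]
wrist_force: [-1.7, -0.9, 8.7]
opening: 0.27
time_s: 37.95
eef_pos: [0.5648, -0.2063, 0.07]
eef_rot: [0.0, 0.653, 0.758, -0.0]
wrist_force: [-3.6, -1.8, 6.8]
opening: 0.266
scene brush 0.86 [ 0.5716 -0.2142  0.0854]
scene brush_tip 0.7 [ 0.5376 -0.0379  0.0821]
wrist brush 0.95 [ 0.5664 -0.2116  0.0876]
```

```bash
python3 -m pendant '[[[0,0,-2,0,0],[0,0,-1,0,0],[0,0,0,0,0]]]'; python3 -m pendant '[[[0,0,0,0,50],[0,0,0,0,60],[0,0,0,0,60],[0,0,0,0,60]]]'; python3 -m pendant '[[[0,0,20,0,60],[0,0,40,0,60],[0,0,50,0,60],[0,0,50,0,60],[0,0,0,0,60]]]'; python3 - <<'E'
from h import *
np.set_printoptions(precision=4,suppress=True)
for cam in("scene","top","wrist"):
    c=shot(cam)
    for t in("brush","brush_tip","pot","pot_mouth","tin","cigar_box","mug","mould"):
        for d in spotter.tip_of(cam,t)[:1]: print(cam,t,round(d["confidence"],2),w(c,d["at"]))
shot("scene","s8.png",(60,100,460,380),2)
E
```

```text
time_s: 38.78
eef_pos: [0.5651, -0.2065, 0.0679]
eef_rot: [0.001, 0.653, 0.758, -0.0]
wrist_force: [-4.7, -0.1, 11.7]
opening: 0.271
time_s: 39.28
eef_pos: [0.5644, -0.2054, 0.0657]
eef_rot: [-0.0, 0.653, 0.758, -0.0]
wrist_force: [-0.8, -1.1, 0.1]
opening: 0.703
time_s: 39.9
eef_pos: [0.5674, -0.2071, 0.2333]
eef_rot: [0.006, 0.653, 0.758, 0.001]
wrist_force: [-0.3, 0.2, -0.8]
opening: 0.703
scene brush 0.77 [ 0.5715 -0.2124  0.0827]
scene brush_tip 0.77 [ 0.5357 -0.0417  0.0845]
scene pot 0.94 [0.2457 0.1581 0.0414]
scene pot_mouth 0.76 [0.2835 0.2734 0.0448]
scene tin 0.67 [ 0.3799 -0.0325 -0.0008]
scene cigar_box 0.73 [ 0.7516 -0.1251  0.0021]
scene mug 0.78 [ 0.6349  0.3767 -0.0006]
scene mould 0.85 [0.7081 0.1627 0.0031]
top brush_tip 0.78 [ 0.5428 -0.04    0.0821]
top pot 0.68 [0.4611 0.2214 0.0767]
top pot_mouth 0.73 [0.5378 0.154  0.1487]
top tin 0.68 [ 0.3771 -0.0368 -0.0048]
top cigar_box 0.6 [ 0.7525 -0.1282 -0.0002]
top mug 0.78 [ 0.6354  0.3726 -0.0007]
top mould 0.7 [ 0.7099  0.1613 -0.003 ]
wrist brush 0.84 [ 0.5677 -0.2145  0.0866]
wrist brush_tip 0.64 [ 0.5364 -0.0434  0.0816]
wrist tin 0.92 [ 0.3792 -0.0366 -0.0021]
wrist cigar_box 0.67 [ 0.7495 -0.1297  0.0008]
```

View pics/s8.png

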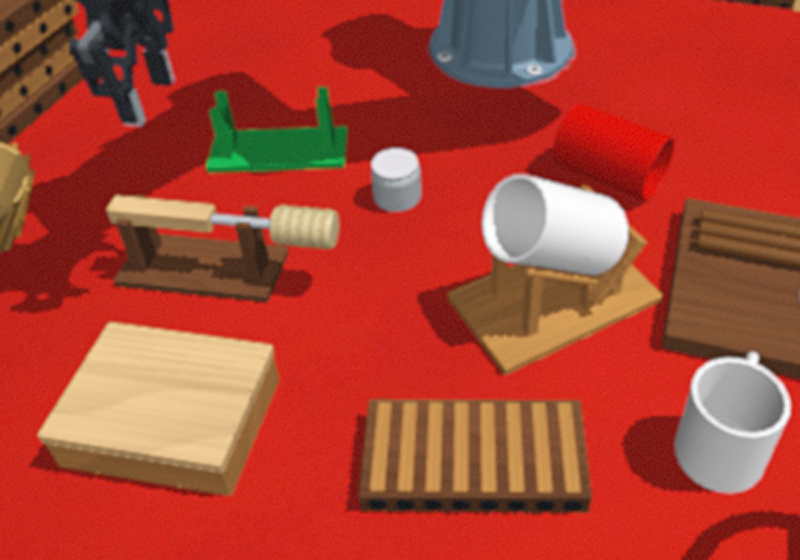

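The brush lies level in both notches (handle at px 160,212, bristles at 305,225). The pot and the other objects are where they were, so I'm handing in.

```bash
python3 -c "
from bench import order
print(order.hand_in())"
```

```text
the job is handed in; nothing more can be done
None
```

I scrubbed the white pot with two down-and-up strokes, laid the brush back on its rest, and handed the job in at about 40 s of the 72 s allowed. The hand-in gave no verdict.

- **Tilting the brush:** The moves can't tilt the tool, so I turned the brush in the grip to about 40° nose-down by levering it against the rest's front post. This pressed on the fixed rest with up to about 24 N. The pot was not involved.
- **Scrubbing:** The bristles touched the pot's floor with about 6 N on the first stroke and 10 N on the second. Each time I drew them up the lower inner wall with about 2–5 N until the tip was roughly 15–20 mm inside the mouth.
- **Putting the brush back:** I pressed the brush nearly level on the bare bench before returning it. The first lowering caught the handle on a cheek of the rear post with about 20 N, so I lifted, shifted 2.5 mm and turned 1°. It then seated properly.
- **Last checks:** The brush lies level in both notches, with its origin near (0.569, −0.213, 0.085) and its tip near (0.538, −0.042, 0.083). That is within a few mm of where it started. The pot, mug, mould board, box and tin read as unmoved within the networks' error. The gripper is open, clear of everything.
- **Disagreements:** The floor came about 5 mm deeper than my tip estimate predicted, so I relied on the felt contact. In the last scene picture the network reported only the red look-alike as the pot. The top camera and my own look confirmed the white one in place.

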